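Index and pin the build-head collar, then set its clamp

ROBOT

A 7-joint arm with a two-finger parallel gripper is mounted at the origin on the work surface. World frame = base frame: x ahead of the robot, y to its left, z up, the work surface at z = 0. Lengths are in m, angles in rad, forces in N, time in s.
With the tool pointing down it reaches from about 0.425 to 0.825 m from the base axis. Payload 3.6 kg.
Tool frame: the origin (TCP) lies between the finger pads; the fingertips stand 22 mm ahead of it and the grasp point (between the pads) lies 3 mm ahead of it; z points along the fingers, y is the direction in which the jaws open and shut (so a half turn about z gives the same grasp; the last joint's range is limited). The gripper opens to 85 mm and grips with 20 to 120 N. Pads are 22 mm wide; open, the fingers measure 114 mm over their backs; the gripper's body (76 mm by 85 mm) begins 54 mm behind the grasp point. The pads swing forward as they close: fully open they stand 13 mm farther back than shut.
Start: joints at [1.226, 0.615, -0.013, 1.423, 0.008, 1.103, -0.04], TCP at [0.204, -0.617, 0.253] pointing down, gripper open.
Joint ranges: [-3.12, 3.12], [-0.3, 2.06], [-1.34, 1.32], [0.26, 2.42], [-1.36, 4.5], [0.01, 1.98], [-2.84, 2.84]. Speed limits (rad/s): [2.79, 2.79, 3.14, 3.14, 3.14, 3.14, 3.14].

INTERFACE

Orientations are given as a unit quaternion [w, x, y, z].
In Python, from workcell import ctrl gives the robot as it stands. Calls block until the motion is done:
- ctrl.reach(position, orientation): joint-space move of the TCP to a pose.
- ctrl.servo_line(position, frame=None, v=0.15): straight line of the TCP; frame=None keeps the orientation; v is the mean speed in m/s.
- ctrl.goto_joints(angles): joint-space move.
- ctrl.command_gripper(opening, effort=None): finger opening in m; effort is the grip in N (None keeps the last); returns when the fingers have stopped.
- ctrl.dwell(seconds).
- ctrl.solve_ik(position, orientation): joint angles nearest the present ones, or None.
- ctrl.capture(name): name is "scene" or "top" or "wrist"; returns the picture (420x560x3 uint8, blue, green, red); there is no depth.
- ctrl.camera_model(name): a dict with "vfov" (degrees; the focal length in pixels is half the picture's height over the tangent of half this angle, whatever the lens; pixels are square), "cx", "cy" (the principal point, pixels), "extrinsics" (4x4, takes a point from world to camera coordinates). Camera axes: x right, y up, looking along -z (the intrinsics and any distortion apply to the point x, -y, -z); pixel columns grow to the right and rows downward; lengths in m; the calibration is good to about 2 mm. The wrist camera is an equidistant fisheye: a pixel r from the principal point sees the ray r / f radians off the axis. A picture is of the moment at which its call begins: read the wrist's pose just before it. camera_model takes no time and is no camera call; for the wrist camera it gives the pose at the moment of the call.
A pose or a line that the arm cannot do raises ctrl.Unreachable and nothing moves.
- ctrl.close_job(): hands the job in, once; it reports no verdict.
Readings, each from a call of its own:
- ctrl.read_clock(): time.
- ctrl.read_joints(): joint angles.
- ctrl.read_qd(): joint speeds.
- ctrl.read_joint_efforts(): joint torques, N m.
- ctrl.read_eef_pos(): TCP position.
- ctrl.read_orientation(): TCP orientation.
- ctrl.read_wrist_force(): force on the tool from outside, world axes, zero at the start.
- ctrl.read_moment(): the same for the moment, N m.
- ctrl.read_grip_width(): finger opening in m.
Only numpy, scipy, OpenCV 4.12 (cv2) and the standard library are available. Lean on these libraries where they do the work, as an engineer would, in place of code of your own. Each camera call takes 0.05 s, during which the arm holds its last target.

TASK

First turn the loose collar in the fixture until its hole lies under the hole in the steel ear and let go of it; then take the yellow-headed pin out of the rack and push it down through ear, collar and base until its shoulder sits fully home on the ear. Once the pin is in and released, turn the yellow clamp knob on the panel clockwise until its white line points at the green mark. Do not touch the black knobs beside it, and leave the spare pins and the other things on the table where they are.

Things in the scene. Friction and masses are not known exactly. Their poses are not given: they have to be found in the camera images.
- fixture: Indexing fixture, fixed. Foot plate 190 x 140 x 8 mm, black round base (radius 66, top at 26 mm), brass collar disc above it (top at 35), and over the collar's rim a steel ear (40 to 50 mm high) on a post. Origin: on the table, on the collar's axis; +x points to the ear, z up. An 11.6 mm hole runs through ear and base to the foot plate. A pointer post with a white line stands 72 mm out on -x.
- ear_hole (a point): Centre of the mouth of the ear's hole (11.6 mm across, chamfered by 2 mm), in the ear's top face, 50 mm above the table and 50 mm from the collar's axis. Its axes are those of the fixture.
- collar (a joint): Angle (rad) of the loose collar, counter-clockwise positive from above. At 0 its one hole (12.4 mm, 50 mm from the axis) is exactly under the ear's hole and the white line on its disc meets the pointer post's. Starts at 0.6 to 1.4, turns freely from -3 to 3 (friction 0.02 N m), stays where left.
- collar_grip (a point): Point on the collar's axis, 74 mm above the table, in its black grip bar: 40 mm long, 14 wide, 52 to 92 mm above the table. The axes turn with the collar: x along the bar towards the collar's hole (red lines on bar and disc), y across the bar, z up.
- index_pin: Loose pin with YELLOW head, about 90 g, upright in one of the rack's holes (which one varies). Origin at its lower tip, z up along it. Shank 10 mm across, 40 long, tapered nose (4 mm wide at the tip, full width 7 mm up); shoulder 18 mm across from 40 to 44 mm; round head 16 mm across from 44 to 84 mm. Fully home in the fixture, its shoulder rests on the ear and its tip is 10 mm above the table.
- spare_blue: Spare pin with blue head, otherwise the same as the index pin, in another rack hole. Leave it there. Origin at its lower tip.
- spare_white: Spare pin with white head, the same shape, in another rack hole. Leave it there. Origin at its lower tip.
- rack: Grey pin rack, fixed, 180 (x) x 60 (y) x 46 mm, origin at the centre of its underside. Three holes of 13 mm in a row along its x, at -60, 0 and +60 mm, 42 mm deep; each pin hangs in its hole by its shoulder, tip 6 mm above the table. It stands on the left or the right of the fixture.
- panel: Grey clamp panel, fixed, 270 (x) x 85 (y) x 46 mm, origin at the centre of its underside, with four knobs in a row along its x, 60 mm apart. It stands on the other side of the fixture from the rack.
- clamp_knob (a joint): Angle (rad) of the YELLOW clamp knob, growing clockwise seen from above. At 0 its white pointer line points along -x of the dial (black tick); at 1.571 it points at the green mark, a quarter turn on. It starts at 0.05 to 0.45, stops at 0 and 2.6, and stays where it is left (friction 0.03 N m).
- clamp_knob_grip (a point): Point on the yellow knob's axis, 83 mm above the table, in its grip bar: 30 mm long, 14 wide, 58 to 90 mm above the table, on a disc of 16 mm radius. x runs along the bar and turns with the knob (the white pointer line is on its -x half), z up.
- clamp_knob_base: White round dial plate under the yellow knob, fixed on the panel, radius 28 mm, 6 mm thick, origin at the centre of its underside. The green mark is on its +y side, the black tick on its -x side. Its axes are parallel to those of the panel. The position in the row varies.
- knob_b: One of the three black neighbour knobs on the panel, same shape as the yellow one, 60 mm from the next; origin on its axis 52 mm above the table, bar along its x, reaching 15 mm to either side of the axis. Not to be touched.
- knob_c: One of the three black neighbour knobs on the panel, same shape as the yellow one, 60 mm from the next; origin on its axis 52 mm above the table, bar along its x, reaching 15 mm to either side of the axis. Not to be touched.
- knob_d: One of the three black neighbour knobs on the panel, same shape as the yellow one, 60 mm from the next; origin on its axis 52 mm above the table, bar along its x, reaching 15 mm to either side of the axis. Not to be touched.
- wash_bottle: White bottle with blue cap, 64 mm across, 135 mm tall, loose, a bystander; origin at its underside.
- resin_bottle: Amber bottle, 72 mm across, 120 mm tall, loose, a bystander; origin at its underside.
- beaker: Clear plastic beaker, 72 mm across, 85 mm tall, loose, a bystander; origin at its underside.
- scraper: Flat scraper (spatula) lying loose on the table along its x, a bystander; origin at its underside.
- print_sample: Orange printed sample with ribs, 60 x 45 x 26 mm, loose, a bystander; origin at its underside.
Mind the look-alikes: they are no part of the job. There is more than one size of the index_pin; the one meant has the size given above.

How it is judged:
By the outcome, as a careful person would: the job done as asked, in the order asked, and still so for the second after the job is handed in, with the robot touching nothing.
It also fails if it takes over 61 s, if anything falls off the work surface, if the arm or the gripper's body presses on something with over 40 N, if the wrist force passes 120 N, or if a joint passes its speed limit or range.

## Working session

There is one attempt and no reset: what is moved stays moved. The work goes in short steps, each a Python script; the robot and the scene stay as the last script left them, time stands still between calls to the robot, and variables do not carry over. Pictures are saved under pics/ and viewed, and the job is handed in when it is done.

```bash
mkdir -p pics; ls; python3 - <<'E'
from workcell import ctrl
import cv2
for n in ("scene","top","wrist"):
    im=ctrl.capture(n); cv2.imwrite(f"pics/{n}0.png",im)
    m=ctrl.camera_model(n); print(n,m)
print(ctrl.read_clock(),ctrl.read_eef_pos(),ctrl.read_orientation())
E
```

```text
pics
scene {'vfov': 54.66505921796968, 'cx': 276.9180653653275, 'cy': 208.09688609393172, 'extrinsics': array([[-0.435227  ,  0.90031627, -0.0028406 ,  0.23615928],
       [-0.58593162, -0.28085021,  0.76013637,  0.27340629],
       [ 0.68356536,  0.33249627,  0.64975736, -1.2723439 ],
       [ 0.        ,  0.        ,  0.        ,  1.        ]])}
top {'vfov': 50.481082560425214, 'cx': 275.9260262381962, 'cy': 211.19253155035386, 'extrinsics': array([[ 0.02108122, -0.99976282,  0.00546621, -0.02401788],
       [ 0.99899536,  0.02128067,  0.03943858, -0.53553887],
       [-0.03954555,  0.00462931,  0.99920704, -1.20181432],
       [ 0.        ,  0.        ,  0.        ,  1.        ]])}
wrist {'vfov': 65.70646984690485, 'cx': 278.57752916939637, 'cy': 209.30930803026934, 'extrinsics': array([[ 0.31330335, -0.94964716, -0.00335887, -0.64931387],
       [ 0.89659964,  0.2969641 , -0.32851394,  0.04431171],
       [ 0.31296979,  0.09991296,  0.94449315, -0.3814599 ],
       [ 0.        ,  0.        ,  0.        ,  1.        ]])}
0.15 [ 0.20357108 -0.61673319  0.25241166] [-9.62075580e-04  9.87315834e-01  1.58765530e-01 -1.54759758e-04]
```

View pics/scene0.png

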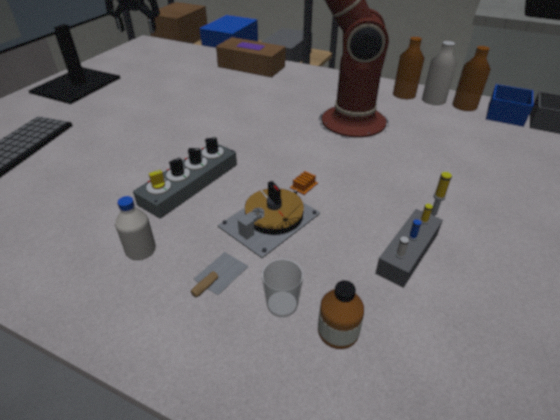

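View pics/top0.png

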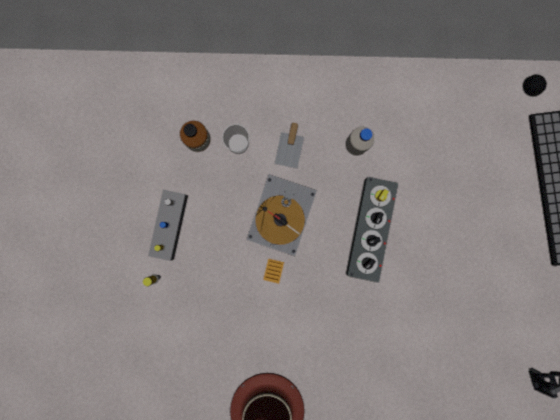

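View pics/wrist0.png

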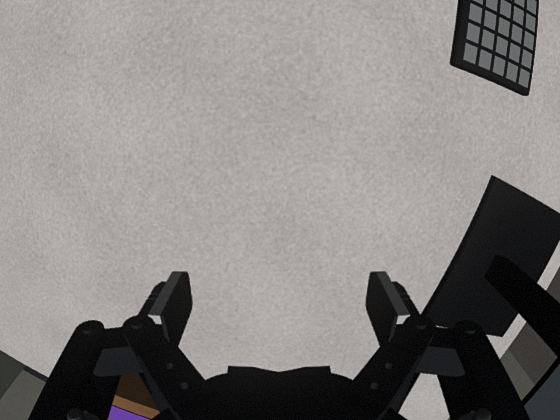

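The top view shows the fixture around (282,215), the panel at (373,229) with the yellow knob at the top (381,196), and the rack at (168,225). Rack pins are white (169,202), blue (164,225) and yellow (158,247). A second yellow pin stands outside the rack at (149,281). I'll enlarge these regions.

```bash
python3 - <<'E'
import cv2,numpy as np
t=cv2.imread("pics/top0.png"); s=cv2.imread("pics/scene0.png")
a=cv2.resize(t[170:300,135:325],None,fx=4,fy=4,interpolation=cv2.INTER_CUBIC); cv2.imwrite("pics/c1.png",a)
b=cv2.resize(s[160:290,370:470],None,fx=4,fy=4,interpolation=cv2.INTER_CUBIC)
b2=cv2.resize(t[170:290,340:410],None,fx=4,fy=4,interpolation=cv2.INTER_CUBIC)
h=max(b.shape[0],b2.shape[0]); c=np.zeros((h,b.shape[1]+b2.shape[1],3),np.uint8);c[:b.shape[0],:b.shape[1]]=b;c[:b2.shape[0],b.shape[1]:]=b2
cv2.imwrite("pics/c2.png",c)
E
```

```text
(no output)
```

View pics/c1.png

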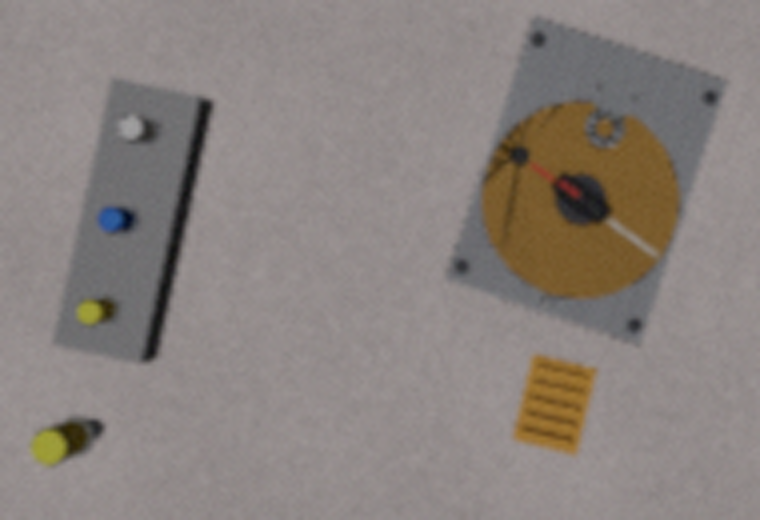

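View pics/c2.png

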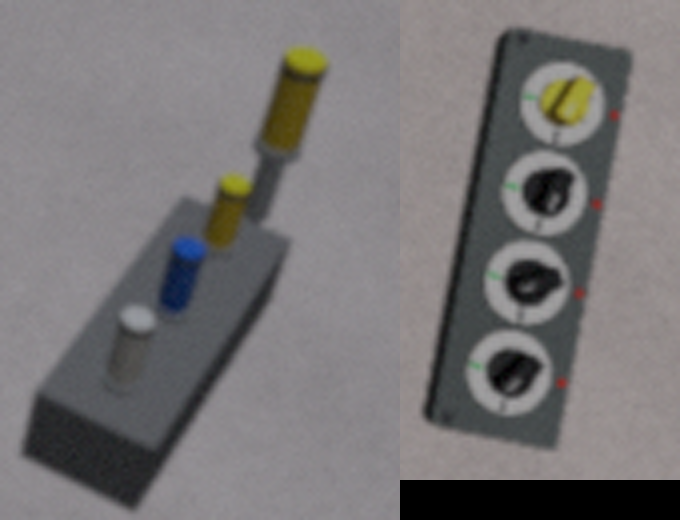

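Candidates for the pin: a yellow head in the rack at top px (158,247), and a free-standing yellow pin at (149,281). The crop shows the rack one is the same size as the blue and white spares. The free-standing one is clearly larger and outside the rack, so the rack one is the pin meant. Next come coarse positions from the top view.

```bash
cat > h.py <<'E'
from workcell import ctrl
import numpy as np, cv2
def cam(n):
    m=ctrl.camera_model(n); E=np.array(m["extrinsics"]); f=210/np.tan(np.radians(m["vfov"]/2))
    return dict(n=n,f=f,cx=m["cx"],cy=m["cy"],E=E)
def ray(c,u,v):
    x=(u-c["cx"])/c["f"]; y=(v-c["cy"])/c["f"]
    if c["n"]=="wrist":
        r=np.hypot(x,y); s=np.sin(r)/r if r>1e-9 else 1; d=np.array([x*s,-y*s,-np.cos(r)])
    else: d=np.array([x,-y,-1.])
    R=c["E"][:3,:3]; return -R.T@c["E"][:3,3], R.T@(d/np.linalg.norm(d))
def onz(c,u,v,z):
    o,d=ray(c,u,v); return o+d*(z-o[2])/d[2]
def proj(c,P):
    p=c["E"][:3,:3]@np.asarray(P,float)+c["E"][:3,3]; x,y,z=p[0],-p[1],-p[2]
    if c["n"]=="wrist":
        r=np.hypot(x,y); th=np.arctan2(r,z); k=th/r if r>1e-9 else 1/z
    else: k=1/z
    return np.array([c["cx"]+c["f"]*x*k,c["cy"]+c["f"]*y*k])
def down(yaw):  # tool z down, tool y (jaw) at angle yaw from world y... tool x at angle yaw
    # R = Rz(yaw)*Rx(pi): quaternion
    return np.array([0,np.cos(yaw/2),np.sin(yaw/2),0.])
def tri(obs):
    A=np.zeros((3,3));b=np.zeros(3)
    for o,d in obs:
        M=np.eye(3)-np.outer(d,d);A+=M;b+=M@o
    X=np.linalg.solve(A,b); return X,[np.linalg.norm((np.eye(3)-np.outer(d,d))@(X-o)) for o,d in obs]
E
python3 - <<'E'
from h import *
np.set_printoptions(precision=4,suppress=True)
c=cam("top"); q=lambda x,y:(135+x/4,170+y/4)
for n,p,z in [("axis",q(582,200),.08),("ear",q(604,127),.05),("hole",q(519,155),.035),("py",q(90,312),.09),("pb",q(114,219),.09),("pw",q(131,128),.09),("big",q(95,428),0)]:
    print(n,onz(c,*p,z))
q=lambda x,y:(340+(x-400)/4,170+y/4)
for n,p,z in [("yk",(563,103),.052),("b",(545,193),.052),("c",(527,283),.052),("d",(509,373),.052)]: print(n,onz(c,*q(*p),z))
w=cam("wrist"); o,d=ray(w,280,210); print("cam",o,d, ctrl.read_eef_pos())
from scipy.spatial.transform import Rotation as Ro
qq=ctrl.read_orientation();R=Ro.from_quat(np.roll(qq,-1)).as_matrix()
print("cam in tool",R.T@(o-ctrl.read_eef_pos()),R.T@d); print(R)
E
```

```text
axis [ 0.5108 -0.0245  0.08  ]
ear [ 0.5598 -0.0385  0.05  ]
hole [0.5408 0.0174 0.035 ]
py [0.4332 0.2855 0.09  ]
pb [0.4923 0.2721 0.09  ]
pw [0.5503 0.2631 0.09  ]
big [0.3501 0.3028 0.    ]
yk [ 0.5809 -0.2879  0.052 ]
b [ 0.5213 -0.2767  0.052 ]
c [ 0.462  -0.2656  0.052 ]
d [ 0.4029 -0.2545  0.052 ]
cam [ 0.2831 -0.5917  0.3727] [-0.3135 -0.1047 -0.9438] [ 0.2036 -0.6167  0.2524]
cam in tool [ 0.0834  0.0009 -0.1203] [-0.3305  0.003   0.9438]
[[ 0.9496  0.3135 -0.0006]
 [ 0.3135 -0.9496  0.0019]
 [-0.     -0.0019 -1.    ]]
```

The coarse points check out: axis to ear 51 mm, pins 60 mm apart, knobs 60 mm apart. The collar starts at about 1.24 rad and the fixture yaw is about -0.28. Now a closer look with the wrist camera over the fixture.

```bash
python3 - <<'E'
from h import *
np.set_printoptions(precision=4,suppress=True)
q=ctrl.solve_ik([.511,-.0245,.23],down(.96)); print(q)
ctrl.reach([.511,-.0245,.23],down(.96))
print(ctrl.read_clock(),ctrl.read_joints(),ctrl.read_eef_pos(),ctrl.read_orientation())
import pickle
c=cam("wrist"); im=ctrl.capture("wrist"); cv2.imwrite("pics/w1.png",im); pickle.dump(c,open("w1.pkl","wb"))
for P in [(.511,-.0245,.092),(.5598,-.0385,.05)]: print(proj(c,P))
E
```

```text
[ 0.2296  0.445  -0.323   1.8441  0.1781  0.8805 -0.7887]
2.525 [ 0.2309  0.4453 -0.3215  1.8438  0.1784  0.8806 -0.7887] [ 0.5111 -0.0259  0.2299] [ 0.0003  0.8876  0.4607 -0.0002]
[277.9305 200.6887]
[328.5508 170.6941]
```

View pics/w1.png

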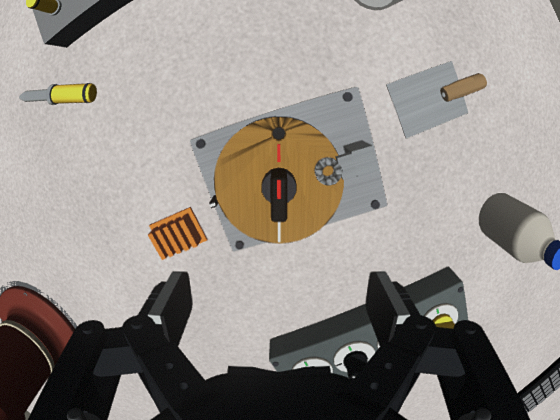

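```bash
python3 - <<'E'
import cv2
a=cv2.imread("pics/w1.png")[80:260,180:400]; cv2.imwrite("pics/w1c.png",cv2.resize(a,None,fx=3.3,fy=3.3,interpolation=cv2.INTER_CUBIC))
E
```

```text
(no output)
```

View pics/w1c.png

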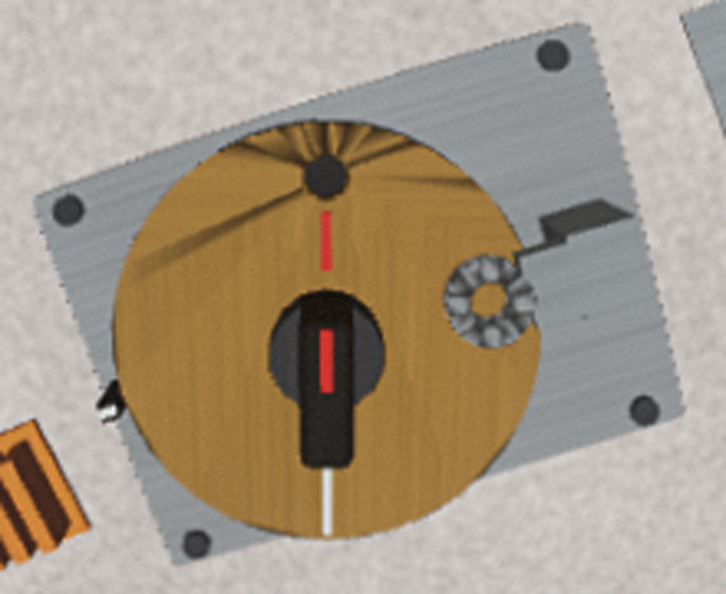

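The wrist view shows the collar disc around (279,180), its hole at (278,133), the red line, and the grip bar. The ear ring is at (328,170), and the footplate has four screws. I'll map the contours onto their planes and fit circles there.

```bash
cat >> h.py <<'E'
def fitc(P):
    P=np.asarray(P)[:,:2]
    for _ in range(6):
        A=np.c_[2*P,np.ones(len(P))]; s=np.linalg.lstsq(A,(P**2).sum(1),rcond=None)[0]
        c=s[:2]; r=np.sqrt(s[2]+c@c); e=abs(np.linalg.norm(P-c,axis=1)-r); k=e<max(.0015,2*np.median(e))
        P=P[k]
    return c,r,np.std(e[k]),len(P)
def cont(mask,minarea=30):
    cs,_=cv2.findContours(mask.astype(np.uint8),cv2.RETR_EXTERNAL,cv2.CHAIN_APPROX_NONE)
    return sorted([x for x in cs if cv2.contourArea(x)>minarea],key=cv2.contourArea,reverse=True)
def plane(c,pts,z): return np.array([onz(c,u,v,z) for u,v in np.asarray(pts,float).reshape(-1,2)])
E
python3 - <<'E'
from h import *
import pickle
np.set_printoptions(precision=4,suppress=True)
c=pickle.load(open("w1.pkl","rb")); im=cv2.imread("pics/w1.png"); hsv=cv2.cvtColor(im,cv2.COLOR_BGR2HSV)
H,S,V=cv2.split(hsv)
roi=np.zeros(H.shape,bool); roi[100:255,208:350]=1
br=(H>8)&(H<28)&(S>110)&roi
k=cont(br,500)[0]; hull=k
print("disc",fitc(plane(c,hull,.035)))
# collar hole
roi=np.zeros(H.shape,bool); roi[122:145,265:292]=1
for k in cont((V<75)&roi,20)[:3]:
    x,y,w,h=cv2.boundingRect(k); M=cv2.moments(k);p=(M['m10']/M['m00'],M['m01']/M['m00']);print("hole",p,x,y,w,h,onz(c,*p,.035))
# ear ring: low saturation inside
roi=np.zeros(H.shape,bool); roi[152:188,310:346]=1
g=(S<70)&roi
print("roi ring"); 
# inner brass
b2=br.copy()
inner=np.zeros(H.shape,bool); yy,xx=np.mgrid[:420,:560]; inner[(yy-170.5)**2+(xx-328)**2<81]=1
for k in cont((S>90)&inner,10)[:2]:
    M=cv2.moments(k);p=(M['m10']/M['m00'],M['m01']/M['m00']);print("inner",p,cv2.contourArea(k),onz(c,*p,.05),onz(c,*p,.045))
# red lines
red=((H<8)|(H>172))&(S>120)&(V>80)
r=np.zeros(H.shape,bool); r[135:215,265:295]=1
for k in cont(red&r,8):
    M=cv2.moments(k);p=(M['m10']/M['m00'],M['m01']/M['m00']);print("red",p,onz(c,*p,.035),onz(c,*p,.092))
# screws
r=np.zeros(H.shape,bool); r[80:255,185:395]=1
for k in cont((V<75)&r,20):
    M=cv2.moments(k);p=(M['m10']/M['m00'],M['m01']/M['m00']);print("dark",p,cv2.contourArea(k),onz(c,*p,.008))
E
```

```text
disc (array([ 0.5117, -0.0241]), np.float64(0.06494651211932467), np.float64(0.00023113290797314534), 310)
hole (277.9739368998628, 132.47599451303154) 269 122 17 18 [0.5403 0.0173 0.035 ]
roi ring
inner (327.5, 170.40277777777777) 72.0 [ 0.5591 -0.0377  0.05  ] [ 0.5591 -0.039   0.045 ]
red (278.5, 189.0) [ 0.508  -0.0295  0.035 ] [ 0.5172 -0.0165  0.092 ]
red (278.2067510548523, 153.29957805907173) [0.5287 0.0004 0.035 ] [0.5341 0.008  0.092 ]
dark (278.5169701986755, 191.399972406181) 1208.0 [ 0.5021 -0.0378  0.008 ]
dark (353.1975308641975, 147.2850729517396) 148.5 [ 0.5964 -0.0433  0.008 ]
dark (191.9436090225564, 228.593984962406) 133.0 [ 0.3938 -0.0161  0.008 ]
dark (277.95520421607375, 131.9631093544137) 126.5 [0.539  0.0156 0.008 ]
dark (347.0, 96.5) 48.0 [0.6206 0.0061 0.008 ]
dark (200.26007326007323, 143.45421245421244) 45.5 [0.4645 0.0548 0.008 ]
dark (374.5637860082304, 203.8312757201646) 40.5 [ 0.5835 -0.1124  0.008 ]
dark (239.15765765765764, 244.33333333333331) 37.0 [ 0.4276 -0.0638  0.008 ]
dark (213.8418079096045, 199.80790960451975) 29.5 [ 0.4375 -0.004   0.008 ]
```

The numbers agree: disc radius 65 mm, hole at r = 50.3 mm, screw yaw -0.302, ear at (0.5594, -0.0390). The collar is at about 1.268 rad. I'll grasp and turn it.

```bash
python3 - <<'E'
from h import *
np.set_printoptions(precision=4,suppress=True)
A=np.array([.5117,-.0241])
print(ctrl.read_eef_pos())
ctrl.command_gripper(.032,30)
ctrl.reach([*A,.13],down(.966)); print(ctrl.read_eef_pos())
ctrl.servo_line([*A,.080],v=.1); ctrl.dwell(.1); print(ctrl.read_clock(),ctrl.read_eef_pos(),ctrl.read_wrist_force())
ctrl.command_gripper(.0,30); print("grip",ctrl.read_grip_width(),ctrl.read_wrist_force(),ctrl.read_eef_pos())
for i,y in enumerate(np.linspace(.966,-.302,7)[1:]):
    ctrl.reach([*A,.080],down(y))
ctrl.dwell(.2)
print(ctrl.read_clock(),ctrl.read_eef_pos(),ctrl.read_orientation(),down(-.302),ctrl.read_wrist_force(),ctrl.read_moment(),ctrl.read_joints())
cv2.imwrite("pics/w2.png",ctrl.capture("wrist"))
E
```

```text
[ 0.5111 -0.0258  0.2299]
[ 0.5121 -0.0239  0.1302]
4.3667 [ 0.5125 -0.024   0.081 ] [-0.8095  0.4397  0.1904]
grip 0.01347898615479182 [ 0.3314 -1.6186  3.9514] [ 0.5124 -0.0243  0.0808]
6.425 [ 0.5122 -0.0236  0.0807] [-0.0003  0.989  -0.1479  0.0005] [ 0.      0.9886 -0.1504  0.    ] [-0.599   1.1205  6.663 ] [0.0752 0.1435 0.0189] [-0.066   0.6571  0.1051  1.9938 -0.1361  0.4962 -1.7306]
```

View pics/w2.png

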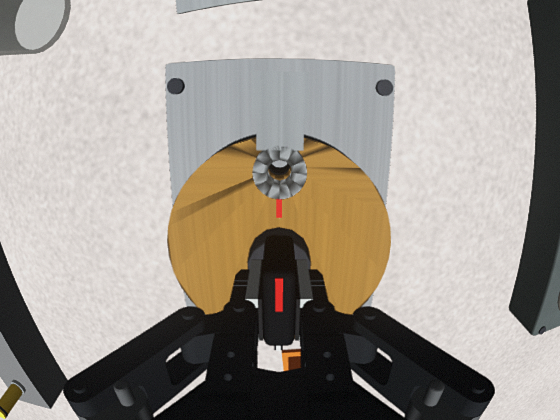

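The red line now points at the ear, with the dark hole visible through it at (280,170). I'll release, lift, and check from above with the wrist orientation I'll use for the pin.

```bash
python3 - <<'E'
from h import *
import pickle
np.set_printoptions(precision=4,suppress=True)
ctrl.command_gripper(.032,30)
p=ctrl.read_eef_pos(); ctrl.servo_line([p[0],p[1],.15],v=.15)
ctrl.reach([.5594,-.0390,.19],down(2.84)); ctrl.dwell(.1)
print(ctrl.read_clock(),ctrl.read_eef_pos(),ctrl.read_joints())
c=cam("wrist"); im=ctrl.capture("wrist"); cv2.imwrite("pics/w3.png",im); pickle.dump(c,open("w3.pkl","wb"))
for P in [(.5594,-.0390,.05),(.5117,-.0241,.092)]: print(proj(c,P))
u,v=map(int,proj(c,(.5594,-.0390,.05)))
cv2.imwrite("pics/w3c.png",cv2.resize(im[max(0,v-60):v+60,u-80:u+80],None,fx=5,fy=5,interpolation=cv2.INTER_CUBIC)); print(u-80,v-60)
E
```

```text
9.4833 [ 0.5592 -0.0387  0.1897] [ 0.6729  0.8136 -1.1496  1.747   0.8154  1.1457  0.5363]
[279.9713 204.4719]
[280.4392 153.6921]
199 144
```

View pics/w3.png

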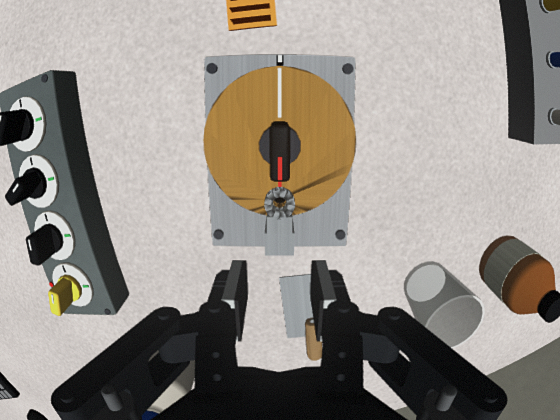

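View pics/w3c.png

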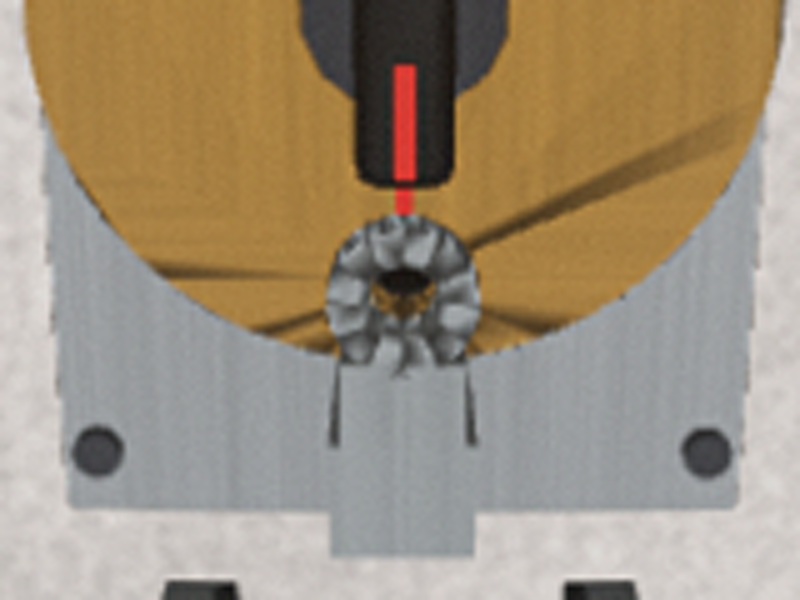

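```bash
python3 - <<'E'
from h import *
import pickle
np.set_printoptions(precision=4,suppress=True)
c=pickle.load(open("w3.pkl","rb")); im=cv2.imread("pics/w3.png"); hsv=cv2.cvtColor(im,cv2.COLOR_BGR2HSV)
H,S,V=cv2.split(hsv)
roi=np.zeros(H.shape,bool); roi[50:225,198:362]=1
br=(H>8)&(H<28)&(S>110)&roi
k=cont(br,500)[0]
print("disc",fitc(plane(c,k,.035)))
for p in [(199+404/5-.4,144+291/5-.4)]: print("ear",onz(c,*p,.05),onz(c,*p,.045))
for a,roi in [("s",(55,250,200,362))]:
    r=np.zeros(H.shape,bool); r[roi[0]:roi[1],roi[2]:roi[3]]=1
    for k in cont((V<85)&r,20):
        M=cv2.moments(k);p=(M['m10']/M['m00'],M['m01']/M['m00']);print("dark",p,cv2.contourArea(k),onz(c,*p,.008))
# white line on disc
wl=(S<60)&(V>170)
r=np.zeros(H.shape,bool); r[52:125,270:290]=1
for k in cont(wl&r,4):
    print("white",cv2.boundingRect(k),cv2.fitLine(k,cv2.DIST_L2,0,.01,.01).ravel())
E
```

```text
disc (array([ 0.5113, -0.0246]), np.float64(0.06496025142702196), np.float64(0.00017091809443176614), 359)
ear [ 0.557  -0.0388  0.05  ] [ 0.5585 -0.0392  0.045 ]
dark (279.39673802242606, 149.06880733944953) 1635.0 [ 0.5204 -0.0273  0.008 ]
dark (281.3282571912013, 199.7529610829103) 98.5 [ 0.5684 -0.0402  0.008 ]
dark (347.19347319347315, 68.42191142191142) 71.5 [0.4651 0.055  0.008 ]
dark (211.64975845410626, 67.92028985507247) 69.0 [ 0.4279 -0.0636  0.008 ]
dark (340.0, 234.0) 56.0 [0.6212 0.0064 0.008 ]
dark (218.1231231231231, 233.86186186186185) 55.5 [ 0.584  -0.1126  0.008 ]
dark (284.98449612403095, 210.17054263565888) 21.5 [ 0.5797 -0.0399  0.008 ]
white (278, 68, 4, 50) [  0.0013   1.     279.0196  92.5   ]
white (270, 52, 20, 2) [  1.    0.  279.5  52.5]
white (278, 55, 4, 7) [ -0.    1.  279.5  58. ]
```

Both opposing views put the disc centre within 0.6 mm of each other: axis (0.5115, -0.0243), ear hole (0.5592, -0.0391). The collar's white line meets the pointer's white mark (columns 279.0 and 279.5). Now the rack.

```bash
python3 - <<'E'
from h import *
import pickle
np.set_printoptions(precision=4,suppress=True)
ctrl.reach([.4332,.2855,.23],down(2.95)); ctrl.dwell(.1)
print(ctrl.read_clock(),ctrl.read_eef_pos(),ctrl.read_joints())
c=cam("wrist"); im=ctrl.capture("wrist"); cv2.imwrite("pics/w4.png",im); pickle.dump(c,open("w4.pkl","wb"))
hsv=cv2.cvtColor(im,cv2.COLOR_BGR2HSV);H,S,V=cv2.split(hsv)
for k in cont((H>22)&(H<36)&(S>120)&(V>60),30):
    print("yellow",cv2.boundingRect(k),cv2.contourArea(k))
u,v=map(int,proj(c,(.4332,.2855,.09))); print(u,v)
cv2.imwrite("pics/w4c.png",cv2.resize(im[max(0,v-70):v+70,u-80:u+80],None,fx=4,fy=4,interpolation=cv2.INTER_CUBIC))
E
```

```text
10.95 [0.4344 0.2839 0.2295] [ 0.0815  0.7029 -1.1812  1.8115  0.7195  1.1382  0.0271]
yellow (178, 120, 35, 47) 775.0
yellow (273, 193, 19, 18) 226.0
281 202
```

View pics/w4.png

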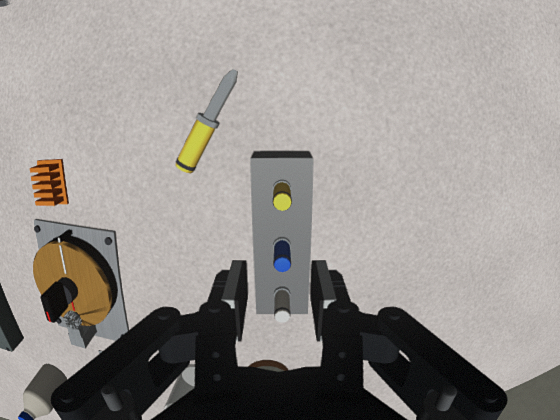

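View pics/w4c.png

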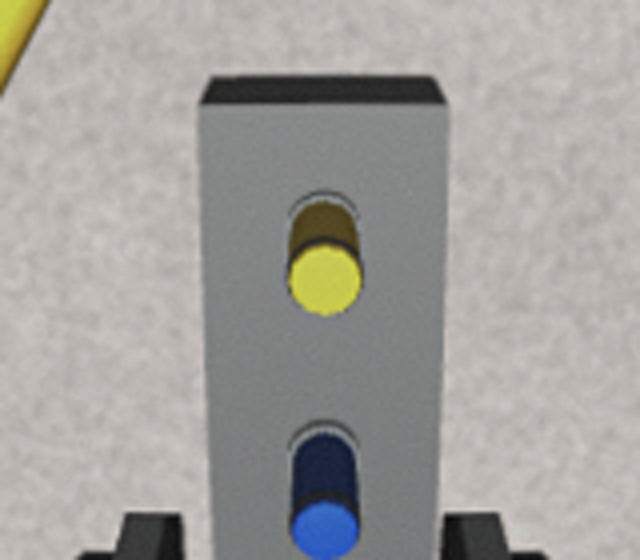

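The big yellow pin at (178–237, 70–170) lies outside the rack. The rack's yellow head at (282,202) matches the blue one's size. Next I'll measure the head top and grasp it.

```bash
python3 - <<'E'
from h import *
import pickle
np.set_printoptions(precision=4,suppress=True)
c=pickle.load(open("w4.pkl","rb")); im=cv2.imread("pics/w4.png"); hsv=cv2.cvtColor(im,cv2.COLOR_BGR2HSV);H,S,V=cv2.split(hsv)
r=np.zeros(H.shape,bool); r[170:280,260:305]=1
for n,m in [("y",(H>22)&(H<36)&(S>120)&(V>150)),("b",(H>100)&(H<130)&(S>120)&(V>150))]:
    k=cont(m&r,30)[0]; M=cv2.moments(k);p=(M['m10']/M['m00'],M['m01']/M['m00']); print(n,p,onz(c,*p,.09),fitc(plane(c,k,.09)))
roi=np.zeros(H.shape,bool)
k=cont((S<60)&(V>75)&(V<150)&(np.mgrid[:420,:560][1]>240)&(np.mgrid[:420,:560][1]<325)&(np.mgrid[:420,:560][0]<300),500)[0]
print(cv2.boundingRect(k),cv2.minAreaRect(k))
E
```

```text
y (281.8867313915857, 201.6084142394822) [0.4324 0.2857 0.09  ] (array([0.4324, 0.2857]), np.float64(0.006967662694459984), np.float64(0.00012539799466998743), 46)
b (281.8275132275132, 264.63703703703703) [0.4912 0.2743 0.09  ] (array([0.4913, 0.2743]), np.float64(0.006900781900068609), np.float64(0.00014053778747745297), 41)
(250, 151, 74, 149) ((286.6370849609375, 226.01651000976562), (147.93817138671875, 69.56453704833984), 87.39744567871094)
```

```bash
cat >> h.py <<'E'
def go(P,yaw,v=.1,n=2):
    P=np.asarray(P,float); cmd=P.copy(); q=down(yaw)
    for i in range(n):
        ctrl.servo_line(cmd,q,v=v if i==0 else .05); ctrl.dwell(.08)
        e=P-ctrl.read_eef_pos()
        if np.linalg.norm(e)<.0003: break
        cmd=cmd+e
    return ctrl.read_eef_pos()
E
python3 - <<'E'
from h import *
np.set_printoptions(precision=4,suppress=True)
P=[.4324,.2857]
ctrl.command_gripper(.036,60)
print(go([*P,.125],2.95,.15)); print(go([*P,.076],2.95,.1),ctrl.read_wrist_force())
ctrl.command_gripper(0,60); print(ctrl.read_clock(),ctrl.read_grip_width(),ctrl.read_eef_pos(),ctrl.read_wrist_force())
p=ctrl.read_eef_pos(); ctrl.servo_line([p[0],p[1],.18],v=.12); ctrl.dwell(.1)
print(ctrl.read_clock(),ctrl.read_grip_width(),ctrl.read_eef_pos(),ctrl.read_wrist_force())
cv2.imwrite("pics/w5.png",ctrl.capture("wrist"))
E
```

```text
[0.4321 0.285  0.1242]
[0.4323 0.2852 0.0757] [ 0.413  -2.0543  0.5428]
13.85 0.014399590913343302 [0.4323 0.2854 0.0757] [0.5947 0.1468 1.8411]
14.975 0.014446090021922688 [0.432  0.2849 0.1791] [ 0.1781  0.7203 -0.9072]
```

View pics/w5.png

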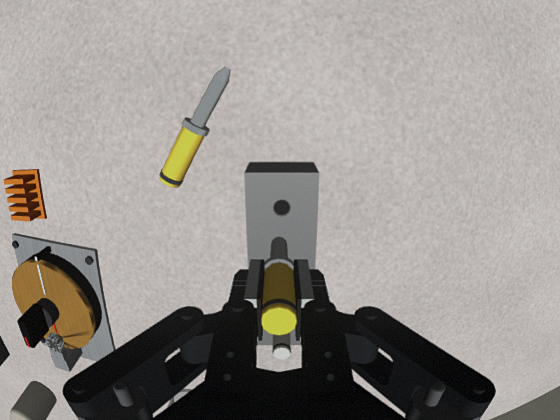

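The pin is held upright and its rack hole is now empty at (282,208). Moving over the ear.

```bash
python3 - <<'E'
from h import *
import pickle
np.set_printoptions(precision=4,suppress=True)
E=[.5592,-.0391]
p=ctrl.read_eef_pos(); ctrl.servo_line([p[0],p[1],.20],v=.15)
ctrl.reach([*E,.20],down(2.84)); ctrl.dwell(.1)
print(go([*E,.135],2.84,.15,3),ctrl.read_orientation(),down(2.84),ctrl.read_wrist_force(),ctrl.read_clock())
c=cam("wrist"); im=ctrl.capture("wrist"); cv2.imwrite("pics/w6.png",im); pickle.dump(c,open("w6.pkl","wb"))
s=ctrl.capture("scene"); x=cv2.resize(s[150:260,210:350],None,fx=5,fy=5,interpolation=cv2.INTER_CUBIC); cv2.imwrite("pics/s6.png",x)
E
```

```text
[ 0.5591 -0.039   0.1347] [ 0.      0.1502  0.9887 -0.    ] [0.     0.1502 0.9887 0.    ] [ 0.6217 -0.926  -0.372 ] 18.05
```

View pics/w6.png

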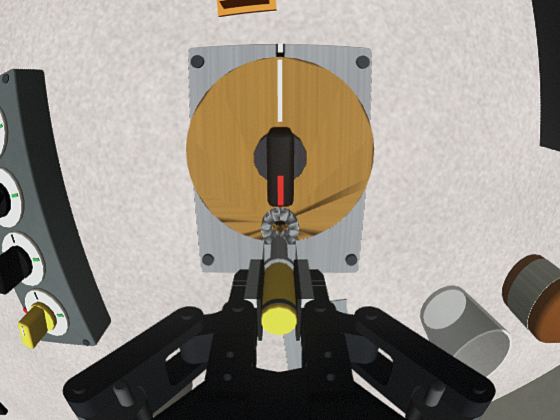

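View pics/s6.png

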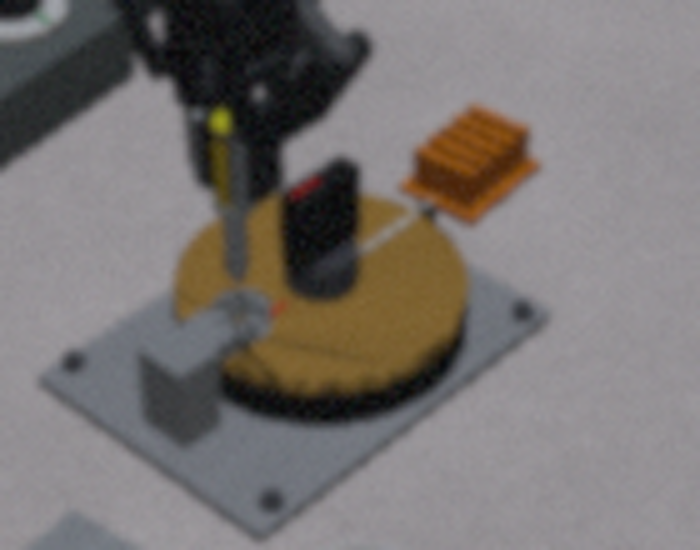

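The pin tip is poised over the ear ring in both views. Descending in small, force-checked steps.

```bash
python3 - <<'E'
from h import *
np.set_printoptions(precision=4,suppress=True)
E=[.5593,-.0392]
for z in np.r_[np.arange(.128,.085,-.006),.084,.082]:
    ctrl.servo_line([*E,z],down(2.84),v=.04)
    f=ctrl.read_wrist_force(); p=ctrl.read_eef_pos(); print(round(z,4),p,f,round(ctrl.read_grip_width(),4),round(ctrl.read_clock(),2))
    if np.linalg.norm(f)>14: print("stop"); break
E
```

```text
0.128 [ 0.559  -0.0393  0.1275] [-0.6379 -0.2382  0.1026] 0.0147 18.47
0.122 [ 0.5591 -0.0393  0.1216] [ 0.3433 -0.6779  0.1419] 0.0144 18.77
0.116 [ 0.5591 -0.0393  0.1156] [ 0.5647  0.1764 -0.0275] 0.015 19.07
0.11 [ 0.5591 -0.0391  0.1097] [-0.2647  0.5055 -0.9916] 0.0147 19.37
0.104 [ 0.5591 -0.0391  0.1036] [-0.3657  0.9087 -1.2119] 0.0145 19.67
0.098 [ 0.5592 -0.0391  0.0976] [-0.2301  0.8367 -1.0227] 0.0144 19.97
0.092 [ 0.5592 -0.0391  0.0916] [-0.6164  1.0843 -1.7322] 0.0143 20.27
0.086 [ 0.5592 -0.0391  0.0856] [-0.3178  1.4647 -0.5002] 0.0145 20.57
0.084 [ 0.5593 -0.0391  0.0839] [ 1.1415  1.6998 -0.9376] 0.0147 20.82
0.082 [ 0.5593 -0.0391  0.0819] [-0.583   2.3079 -1.9075] 0.0144 21.07
```

```bash
python3 - <<'E'
from h import *
np.set_printoptions(precision=4,suppress=True)
for z in np.arange(.0810,.0755,-.0007):
    ctrl.servo_line([.5593,-.0392,z],down(2.84),v=.02)
    f=ctrl.read_wrist_force(); p=ctrl.read_eef_pos(); print(round(z,4),p,f,round(ctrl.read_clock(),2))
    if f[2]>10 or np.linalg.norm(f)>16: print("stop"); break
cv2.imwrite("pics/w7.png",ctrl.capture("wrist"))
s=ctrl.capture("scene"); cv2.imwrite("pics/s7.png",cv2.resize(s[150:260,210:350],None,fx=5,fy=5,interpolation=cv2.INTER_CUBIC))
E
```

```text
0.081 [ 0.5593 -0.0391  0.081 ] [ 0.3376  1.4698 -0.8783] 21.32
0.0803 [ 0.5593 -0.0391  0.0803] [ 0.3175  1.4925 -0.2721] 21.57
0.0796 [ 0.5594 -0.0391  0.0797] [-0.0539  1.743  -0.0438] 21.82
0.0789 [ 0.5594 -0.0391  0.0796] [-1.1216  0.4826  5.4569] 22.07
0.0782 [ 0.5594 -0.0391  0.0796] [-3.6514  0.3841  9.0342] 22.32
0.0775 [ 0.5594 -0.039   0.0795] [-4.158   0.5113 12.1829] 22.57
stop
```

View pics/s7.png

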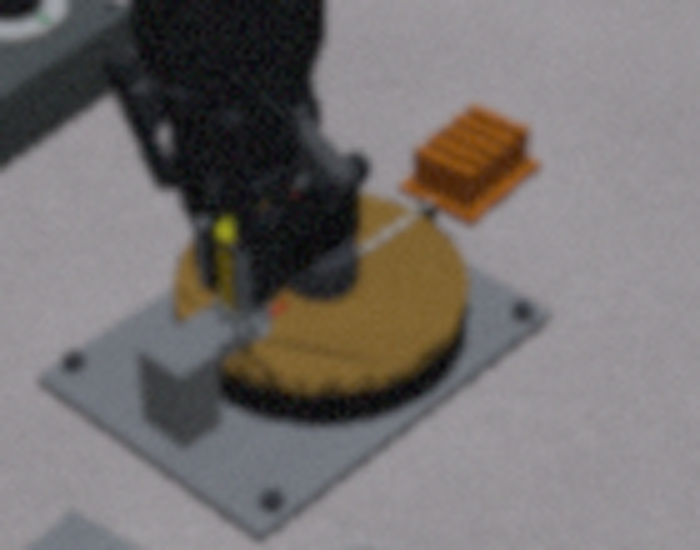

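Contact came at TCP z 0.0797, exactly the value expected for a seated shoulder, and the picture shows the head standing on the ear. Releasing, lifting straight up, and viewing the panel next.

```bash
python3 - <<'E'
from h import *
import pickle
np.set_printoptions(precision=4,suppress=True)
ctrl.servo_line([.5593,-.0392,.0795],down(2.84),v=.02)
ctrl.command_gripper(.036,40); ctrl.dwell(.1); p=ctrl.read_eef_pos(); print(p,ctrl.read_wrist_force())
ctrl.servo_line([p[0],p[1],.19],v=.12); ctrl.dwell(.1)
c=cam("wrist"); im=ctrl.capture("wrist"); cv2.imwrite("pics/w8.png",im); pickle.dump(c,open("w8.pkl","wb"))
print(proj(c,(.5592,-.0391,.094)),proj(c,(.5592,-.0391,.054)))
ctrl.reach([.581,-.288,.22],down(2.6)); ctrl.dwell(.1)
c=cam("wrist"); im=ctrl.capture("wrist"); cv2.imwrite("pics/w9.png",im); pickle.dump(c,open("w9.pkl","wb"))
print(ctrl.read_clock(),ctrl.read_eef_pos(),ctrl.read_joints())
E
```

```text
[ 0.5593 -0.0395  0.0793] [-0.8223 -0.7326  0.0363]
[281.5424 224.0531] [281.1197 206.2792]
25.7167 [ 0.5815 -0.2849  0.2203] [ 0.9643  0.8747 -1.1129  1.4547  0.7934  1.3046  0.8224]
```

View pics/w8.png

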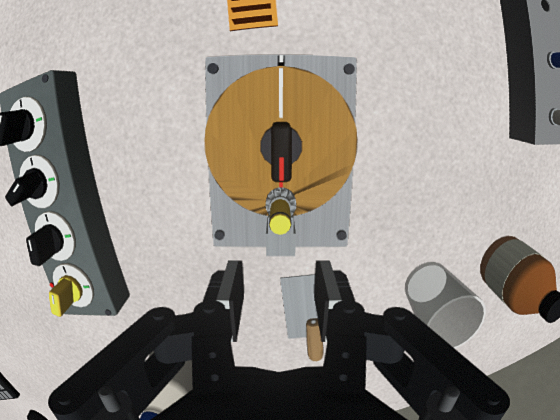

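View pics/w9.png

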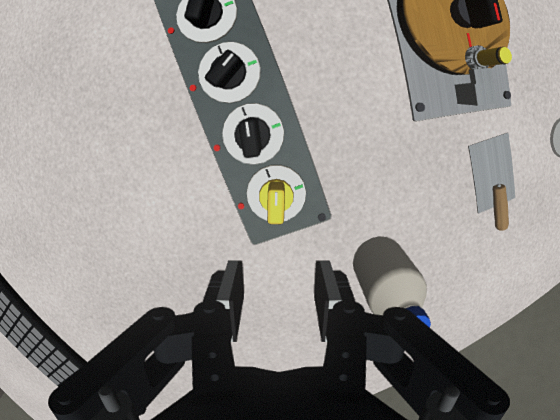

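The pin head is at (280,225), against a prediction of (281.5,224) for fully seated. In the panel view the yellow knob is at (276,200), with the green mark at (299,187) and the black tick at (268,174). Enlarging.

```bash
python3 - <<'E'
from h import *
import pickle
np.set_printoptions(precision=4,suppress=True)
c=pickle.load(open("w9.pkl","rb")); im=cv2.imread("pics/w9.png"); hsv=cv2.cvtColor(im,cv2.COLOR_BGR2HSV);H,S,V=cv2.split(hsv)
cv2.imwrite("pics/w9c.png",cv2.resize(im[155:245,225:335],None,fx=6,fy=6,interpolation=cv2.INTER_CUBIC))
yy,xx=np.mgrid[:420,:560]
roi=(xx>150)&(xx<340)&(yy<240)
for k in cont((S<50)&(V>150)&((xx-150)*0.36+0<1e9)&roi,300):
    x,y,w,h=cv2.boundingRect(k)
    if 40<w<80 and h<80: print("dial",(x,y,w,h),fitc(plane(c,cv2.convexHull(k) if False else k,.052)))
for k in cont((H>45)&(H<85)&(S>80)&roi,5):
    M=cv2.moments(k);p=(M['m10']/M['m00'],M['m01']/M['m00']);print("green",p,onz(c,*p,.052))
k=cont((H>22)&(H<36)&(S>110)&(V>150)&roi,30)
for q in k: print("yel",cv2.boundingRect(q),cv2.minAreaRect(q))
E
```

```text
dial (198, 42, 62, 61) (array([ 0.462 , -0.2658]), np.float64(0.026901372203085035), np.float64(0.00015632511268392878), 170)
dial (222, 104, 62, 60) (array([ 0.5209, -0.2768]), np.float64(0.0268614726290571), np.float64(0.00016122816184792641), 171)
dial (247, 166, 59, 55) (array([ 0.5796, -0.2876]), np.float64(0.026912380897501385), np.float64(0.000167858726750699), 146)
dial (176, 0, 61, 42) (array([ 0.4039, -0.2554]), np.float64(0.02633058171605043), np.float64(0.00021459098325213554), 89)
green (251.89523809523806, 62.047619047619044) [ 0.4659 -0.2441  0.052 ]
green (228.16666666666666, 3.03125) [ 0.4069 -0.2335  0.052 ]
green (298.53333333333336, 186.76666666666668) [ 0.5842 -0.2661  0.052 ]
green (275.632183908046, 125.12643678160919) [ 0.5249 -0.2553  0.052 ]
yel (259, 182, 34, 42) ((275.5, 202.5), (41.0, 33.0), 90.0)
```

View pics/w9c.png

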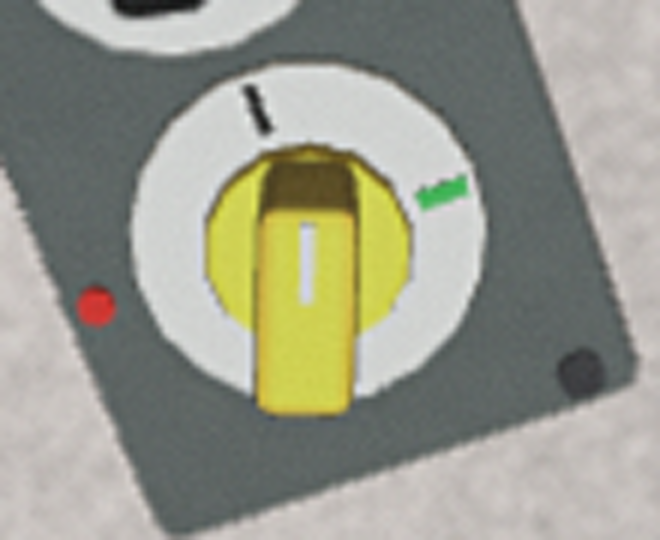

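```bash
python3 - <<'E'
from h import *
import pickle
np.set_printoptions(precision=4,suppress=True)
c=pickle.load(open("w9.pkl","rb")); im=cv2.imread("pics/w9.png"); hsv=cv2.cvtColor(im,cv2.COLOR_BGR2HSV);H,S,V=cv2.split(hsv)
g=lambda x,y:onz(c,225+x/6-.4,155+y/6-.4,.09)
a,b=g(305.5,208),g(303.5,412); print("bar",a,b,np.linalg.norm(a-b),(a+b)/2,np.arctan2(*(b-a)[1::-1]))
a2,b2=g(307,224),g(306,303); print("line",a2,b2,np.arctan2(*(b2-a2)[1::-1]))
print("width",np.linalg.norm(g(258,300)-g(354,300)))
E
```

```text
bar [ 0.5665 -0.2799  0.09  ] [ 0.5914 -0.2951  0.09  ] 0.029180871012490586 [ 0.5789 -0.2875  0.09  ] -0.5482683618022162
line [ 0.5685 -0.2809  0.09  ] [ 0.578  -0.2867  0.09  ] -0.550599317784268
width 0.012985567952700174
```

Bar yaw is -0.549 and panel yaw about -0.187, so the knob is at 0.362 rad, which is inside the given range. The target bar yaw is -1.758, meaning tool yaw goes from 2.593 to 1.384.

```bash
python3 - <<'E'
from h import *
import pickle
np.set_printoptions(precision=4,suppress=True)
K=[.5795,-.2876]
ctrl.command_gripper(.030,30)
print(go([*K,.13],2.593,.12)); print(go([*K,.086],2.593,.08),ctrl.read_wrist_force())
ctrl.command_gripper(0,30); print(ctrl.read_clock(),ctrl.read_grip_width(),ctrl.read_eef_pos(),ctrl.read_wrist_force())
for y in np.linspace(2.593,1.384,7)[1:]:
    ctrl.reach([*K,.086],down(y)); print(ctrl.read_wrist_force(),ctrl.read_eef_pos())
ctrl.dwell(.2); q=ctrl.read_orientation(); print(2*np.arctan2(q[2],q[1]),ctrl.read_moment(),ctrl.read_clock())
c=cam("wrist"); im=ctrl.capture("wrist"); cv2.imwrite("pics/w10.png",im); pickle.dump(c,open("w10.pkl","wb"))
E
```

```text
[ 0.5788 -0.2878  0.129 ]
[ 0.5791 -0.2878  0.0857] [ 0.4633 -0.2815 -0.5209]
28.6417 0.013223485639373237 [ 0.5799 -0.2863  0.0858] [ 1.4473  3.5569 -0.1795]
[ 3.1133  4.1035 -2.9498] [ 0.58   -0.2861  0.0858]
[ 3.9034  3.9396 -3.1808] [ 0.5802 -0.2859  0.0858]
[ 3.9799  4.5678 -3.282 ] [ 0.5805 -0.2857  0.0859]
[ 4.7474  4.469  -5.114 ] [ 0.5807 -0.2856  0.0858]
[ 5.3323  3.4733 -4.078 ] [ 0.581  -0.2855  0.0859]
[ 6.0207  4.4771 -4.8002] [ 0.5813 -0.2856  0.0859]
1.38904616366607 [ 0.8457 -0.9904 -0.0362] 30.5833
```

View pics/w10.png

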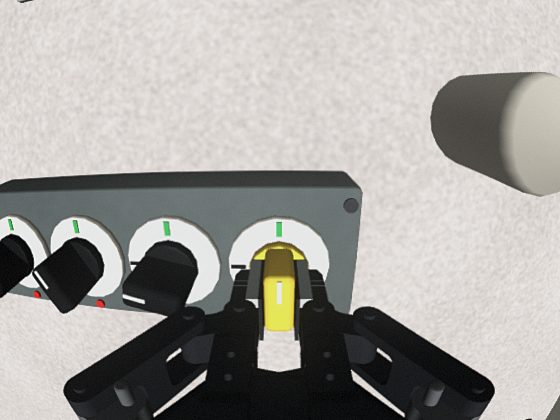

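The knob's white line at (279,292) lines up with the green mark at (279,229). Releasing with a small opening, lifting, and checking.

```bash
python3 - <<'E'
from h import *
import pickle
np.set_printoptions(precision=4,suppress=True)
ctrl.command_gripper(.024,30); ctrl.dwell(.1); p=ctrl.read_eef_pos(); print(p)
ctrl.servo_line([p[0],p[1],.22],v=.12); ctrl.dwell(.15)
c=cam("wrist"); im=ctrl.capture("wrist"); cv2.imwrite("pics/w11.png",im); pickle.dump(c,open("w11.pkl","wb"))
u,v=map(int,proj(c,(.58,-.2865,.07))); print(u,v,ctrl.read_clock())
cv2.imwrite("pics/w11c.png",cv2.resize(im[v-50:v+50,u-65:u+65],None,fx=6,fy=6,interpolation=cv2.INTER_CUBIC)); print(u-65,v-50)
hsv=cv2.cvtColor(im,cv2.COLOR_BGR2HSV);H,S,V=cv2.split(hsv); yy,xx=np.mgrid[:420,:560]
for k in cont((H>45)&(H<85)&(S>80),5):
    M=cv2.moments(k);q=(M['m10']/M['m00'],M['m01']/M['m00']);print("green",q,onz(c,*q,.052))
for k in cont((S<50)&(V>150)&(yy<300),300):
    x,y,w,h=cv2.boundingRect(k)
    if 40<w<80 and h<80: print("dial",(x,y,w,h),fitc(plane(c,k,.052)))
E
```

```text
[ 0.5789 -0.2888  0.0861]
281 195 32.4667
216 145
green (281.02150537634407, 168.11827956989245) [ 0.5837 -0.2662  0.052 ]
green (215.46031746031744, 168.5079365079365) [ 0.525 -0.255  0.052]
green (154.2456140350877, 169.91228070175438) [ 0.4658 -0.2437  0.052 ]
green (101.3111111111111, 172.55555555555554) [ 0.4067 -0.2331  0.052 ]
```

View pics/w11.png

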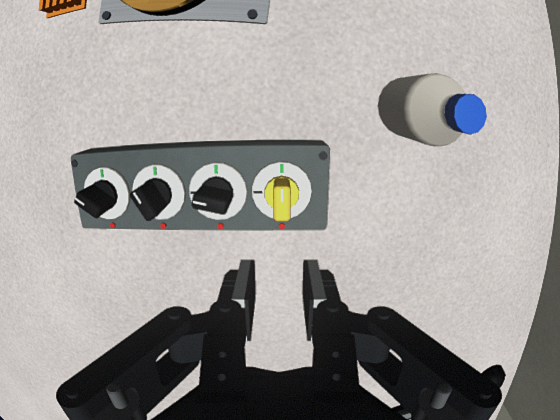

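View pics/w11c.png

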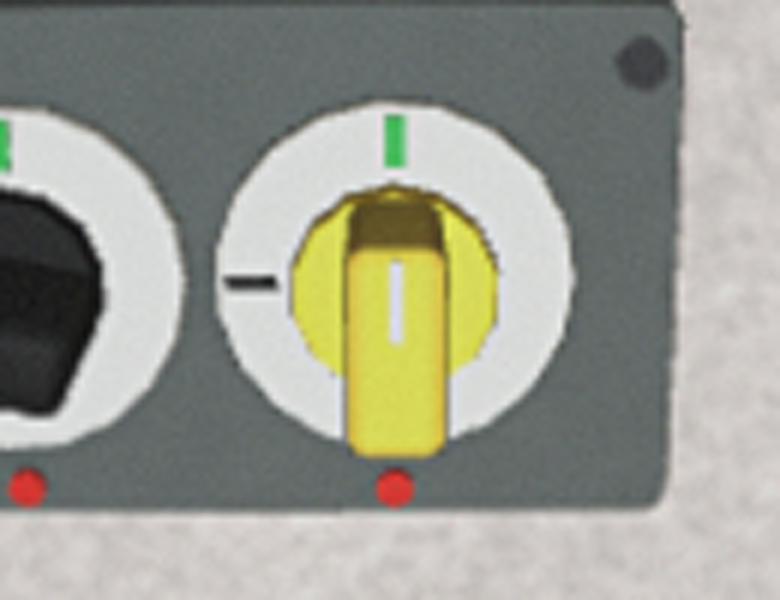

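The white line, green mark and red dot share column 395 of the crop, so the knob is aligned. A last overall check before handing in.

```bash
python3 - <<'E'
from h import *
t=ctrl.capture("top"); s=ctrl.capture("scene"); cv2.imwrite("pics/t12.png",t)
t0=cv2.imread("pics/top0.png"); 
x=np.hstack([cv2.resize(t0[100:300,130:410],None,fx=1.4,fy=1.4),cv2.resize(t[100:300,130:410],None,fx=1.4,fy=1.4)]); 
y=cv2.resize(s[120:360,100:480],(784,495)); 
cv2.imwrite("pics/x12.png",x); cv2.imwrite("pics/y12.png",y); print(ctrl.read_clock(),ctrl.read_wrist_force())
E
```

```text
32.5667 [-0.30407111  0.44908941  0.80897557]
```

View pics/x12.png

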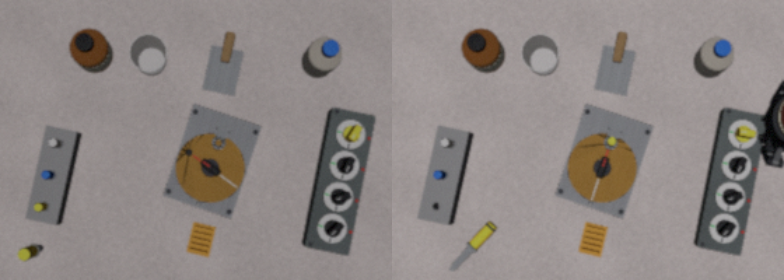

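View pics/y12.png

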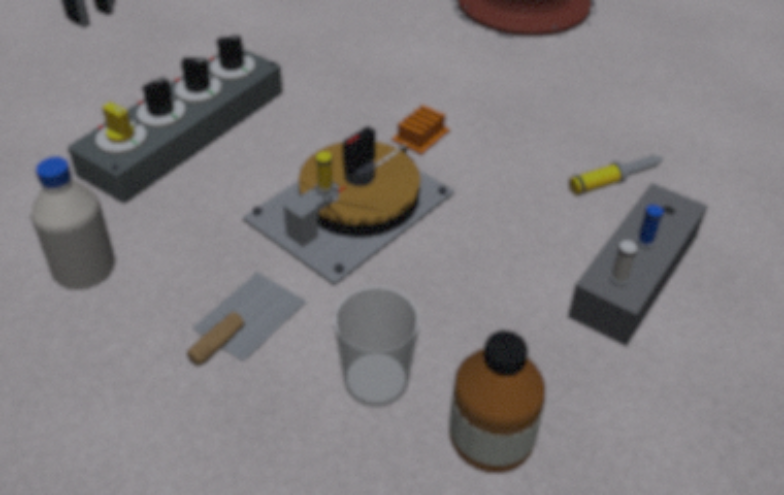

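```bash
python3 - <<'E'
from workcell import ctrl
ctrl.close_job(); print(ctrl.read_clock())
E
```

```text
the job is handed in; nothing more can be done
the job is handed in; nothing more can be done
```

I did all three steps in the order asked and handed the job in at about 32.6 s of the 61 s allowed; no verdict is reported.

- **Collar:** I turned it from about 1.27 rad to 0 and let go. From above, its white line and the pointer post's mark were within half a pixel of each other.
- **Pin:** I took the yellow-headed pin from the rack and pushed it through ear, collar and base with almost no resistance. The shoulder touched the ear at the height expected for fully home, and I pressed with about 12 N. After release, the head appeared within about 2 pixels of where a fully seated pin should be.
- **Clamp knob:** I turned it clockwise from about 0.36 rad. Its white line is in line with the green mark to within about 0.02 rad. While I held the knob, the gripper was pulled about 1.5 mm to the side (about 6 N), so my estimate of its axis was slightly off.
- **Other things:** The spare pins, black knobs, bottles, beaker, scraper and sample look the same in the before and after pictures.

**One difference:** the oversized yellow look-alike pin was standing on its tip in the first picture. It was already lying on the table at (20–97, 93) in my first wrist picture at 2.5 s. By then the arm had only moved from its start on the right to above the fixture, about 0.3 m away from it. It appears to have toppled by itself, and I left it there.

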